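# Seat the keyed hub on the antenna turntable and latch it

## Robot

A 6-joint arm with a two-finger parallel gripper is mounted at the origin on a cart in front of the work surface, level with it; the furniture and walls round the work are solid. World frame = base frame: x ahead of the robot, y to its left, z up, the work surface at z = 0. Lengths are in m, angles in rad, forces in N, time in s.
With the tool pointing down it reaches from about 0.3 to 0.875 m from the base axis. Payload 6.4 kg.
Tool frame: the origin (TCP) lies at the very end of the fingers, on their centre line; the grasp point (between the pads) lies 19 mm behind it; z points along the fingers, y is the line along which they close (so a half turn about z gives the same grasp; the last joint's range is limited). The gripper opens to 85 mm and grips with 20 to 120 N. Pads are 22 mm wide; open, the fingers measure 114 mm over their backs; the gripper's body (76 mm by 85 mm) begins 54 mm behind the grasp point. The pads swing forward as they close: fully open they stand 13 mm farther back than shut.
Start: joints at [-1.338, 0.181, 1.607, -0, 1.354, -0.206], TCP at [0.244, -0.521, 0.231] pointing down, gripper open.
Joint ranges: [-2.99, 2.99], [-0.89, 2.07], [0.3, 2.58], [-1.14, 4.28], [0, 2.63], [-3.12, 3.12]. Speed limits (rad/s): [2.57, 2.57, 3.01, 3.14, 3.14, 3.14].

## Interface

Orientations are given as a unit quaternion [w, x, y, z].
In Python, from bench import ctrl gives the robot as it stands.
- The arm moves only by the tool jog_arm, never from a script. Its argument "series" is a list that holds one entry, the list of rows, each a list of 7 numbers: the shift along the tool's x, y, z in mm, then the turn, a rotation vector about the tool's x, y, z in rad, then the finger opening in mm, from 0 to 85.4. In form: [[[tx, ty, tz, rx, ry, rz, gripper], ...]]. A call has exactly 10 rows; each row shifts and turns the commanded pose from where the row before left it, along the tool's axes as they then stand; what a row does not reach is not made up. A row lasts 1/10 s, in which the tool goes at most 50 mm and 8.59 degrees, less where a joint would pass 70% of its speed; a pose out of reach is approached as far as the arm can. A call with a gripper value outside its range is refused whole. The fingers move at their own pace and stop on an object; the grip force is fixed at half the most. Time passes only in rows, so rows that do not move let the fingers close, or fill a call up. It gives the time, the measured TCP pose, the force, the opening and the grip force at its end, in the units of the state.
- ctrl.get_obs(): the state, without advancing time (a new reading comes with each control period).
- ctrl.camera(name): name is "side" or "top"; returns a dict with "frame" (420x560x3 uint8, blue, green, red), "z_map" (420x560 float32, m along the optical axis (not along the pixel's ray), 0 where there is no reading), "fx", "fy", "cx", "cy" (pixels), "k1" (the pictures are not rectified: a ray, as slopes to the right and down, at radius r is drawn at 1 + k1 r^2 times it, then the intrinsics apply), "xyz" and "rotation" of the camera in the world. Camera axes: x right, y down, z forward; pixel columns grow to the right and rows downward; lengths in m; the calibration is good to about 2 mm. A picture is of the moment at which its call begins.
- ctrl.hand_in(): hands the job in; it is judged then, once.
The state is a dict: "time_s": time; "q": joint angles; "dq": joint speeds; "joint_efforts": joint torques, N m; "eef_pos": TCP position; "eef_rot": TCP orientation; "wrist_force": force on the tool from outside, world axes, zero at the start; "torque": the same for the moment, N m; "opening": opening from 0.0 (shut) to 1.0 (fully open); "grasp_force": force on a finger pad.
Only numpy, scipy, OpenCV 4.12 (cv2) and the standard library are available. Lean on these libraries where they do the work, as an engineer would, in place of code of your own. Each camera call takes 0.05 s, during which the arm holds its last target. There are 200 camera calls.

## Task

Fit the loose aluminium hub, flange down, onto the spindle of the antenna turntable: turn it gently on the spindle until the tab in its bore drops into the spindle's keyway and the hub sits fully home on its seat, without forcing it. Then swing the turntable's keeper fully over the hub's flange so that it cannot lift off, let go, and leave the other things on the bench where they lie.

Things in the scene. Friction and masses are not known exactly. Their poses are not given: they have to be found in the camera images.
- hub: Loose plain aluminium hub, 0.2 to 0.4 kg, standing flange down. Round flange 80 mm across, 8 mm thick; on it, up to 52 mm, a neck 50 mm across. A bore of 32.4 mm runs right through, its lower mouth bevelled by 2 mm. One tab stands in the bore on the hub's own +x side; a dark line on the flange marks that side. Origin: on the axis at the underside, z up.
- hub_flats (a point): On the hub's axis 37 mm above its underside: the neck there has two upright flats, 44 mm apart, facing the hub's +y and -y, to grip it by.
- hub_tab (a point): Middle of the lower face of the tab in the hub's bore, 12.5 mm from the axis towards the hub's +x, 20 mm above the underside. The steel tab is 8 mm wide, 10 mm high, reaches in to 10.5 mm from the axis, and its lower edges are bevelled.
- turntable: Fixed antenna turntable: grey box 140 (x) x 195 (y) mm, 45 mm high, on a dark foot plate; small handwheel on the -y side. Origin: on the upright spindle's axis, at bench level; the box reaches 70 mm to -y and 125 mm to +y of it. On the deck round the spindle is an engraved scale whose heavy zero line lies towards -x.
- seat_center (a point): Centre of the flat seat ring (60 mm across, with three low landing pads) round the spindle's foot, 48 mm above the bench, axes as the turntable's. The hub's origin comes here when the hub is home. Hub and spindle must not be pressed together with more than 50 N.
- spindle_top (a point): On the axis at the top of the spindle's 30 mm journal, 82 mm above the bench, its rim bevelled by 1.3 mm; above it only a 17 mm nose, to 94 mm. One keyway, 10 mm wide, its floor 9.5 mm from the axis, runs the whole journal and is open at the top. The worm drive holds the spindle: it cannot be turned. The keyway lies up to 0.75 rad either way from the zero line (-x); the angle is not measured.
- keeper (a joint): Keeper angle, rad: dark steel bar, 14 mm wide, 7 mm thick, on the deck; 0 = parked, nose towards the turntable's +x and tail to -x; grows clockwise seen from above; pi/2 = nose over the hub's flange, tail to +y; stop at 1.6. Underside 58.5 mm above the bench, 2.5 mm over the flange of a hub that is home; a hub not home blocks it. Turns with 1.5 to 2 N at its knob, stays where left.
- keeper_pivot (a point): The keeper's upright pivot axis, 68 mm from the spindle axis on the turntable's +y side; this point is 58.5 mm above the bench. The keeper's nose ends 42 mm from it, its screw head stands to 69.5 mm above the bench.
- keeper_knob (a point): Middle of the black knob on the keeper's tail, 36 mm from the pivot, to pinch from above or push: upright, 16 mm in diameter, from 69.5 to 91.5 mm above the bench; this point is 83.5 mm above the bench.
- torque_wrench: Bystander: grey wrench 139 mm long lying behind the turntable, on its +x side. Leave it alone.
- adapter_n_sma: Bystander: coaxial adapter 23 x 38 x 20 mm lying on the bench beyond the hub. Leave it alone.
Things that resemble listed ones, but are neither listed nor needed, are in the scene too. Several things look just like the hub: the one meant starts farthest from the robot's base.

How it is judged:
By the outcome, as a careful person would: the job done as asked, in the order asked, and still so for the second after the job is handed in, with the robot touching nothing.
It also fails if it takes over 67 s, if anything falls off the work surface, if the arm or the gripper's body presses on something with over 40 N, if the wrist force passes 120 N, or if a joint passes its speed limit or range.

## Working session

There is one attempt and no reset: what is moved stays moved. The work goes in short steps, Python scripts to look and compute and a tool call to move; the robot and the scene stay as the last step left them, time stands still between calls to the robot, and variables do not carry over. Pictures are saved under pics/ and viewed, at most 10 in all, crops included, and the job is handed in when it is done.

Besides the shell and the picture viewer there is one more tool, called as name([rows], argument=value, ...), one row to a line, values as JSON. jog_arm: Moves the arm, as the interface text tells. Its arguments: {"type":"object","properties":{"series":{"type":"array"}},"required":["series"]}

```bash
mkdir -p pics; ls; cat > h.py <<'E'
import numpy as np, cv2, pickle
from bench import ctrl
def grab(n):
    c=ctrl.camera(n); pickle.dump(c,open(f'pics/{n}.pkl','wb')); return c
def load(n): return pickle.load(open(f'pics/{n}.pkl','rb'))
def cloud(c):
    K=np.array([[c['fx'],0,c['cx']],[0,c['fy'],c['cy']],[0,0,1]],float)
    z=c['z_map']; h,w=z.shape
    u,v=np.meshgrid(np.arange(w),np.arange(h))
    p=cv2.undistortPoints(np.stack([u.ravel(),v.ravel()],1).astype(np.float64)[:,None],K,np.array([c['k1'],0,0,0,0.]))[:,0]
    P=np.c_[p,np.ones(len(p))]*z.reshape(-1,1)
    W=P@np.array(c['rotation']).T+np.array(c['xyz'])
    W[z.ravel()==0]=np.nan
    return W.reshape(h,w,3)
E
python3 - <<'E'
from h import *
for n in('top','side'):
    c=grab(n); cv2.imwrite(f'pics/{n}0.png',c['frame']); print(n,c['xyz'],c['rotation'],c['fx'],c['k1'],type(c['rotation']))
print(ctrl.get_obs())
E
```

```text
pics
top [0.41706328 0.07789066 0.94130811] [-0.03899203  0.71468046 -0.69722039  0.03993979] 432.40229442077685 -0.07850246062410489 <class 'numpy.ndarray'>
side [0.81044809 0.79421597 0.60057425] [-0.08174016  0.17520402  0.86140601 -0.46968264] 543.7250774209011 0.07013568997580379 <class 'numpy.ndarray'>
{'time_s': 0.1, 'q': array([-1.33829886e+00,  1.81443823e-01,  1.60788061e+00, -1.28689913e-05,
        1.35380678e+00, -2.06314502e-01]), 'dq': array([ 4.38929464e-04, -1.83650286e-03, -1.82498053e-03,  6.72091866e-05,
       -1.36190576e-03,  8.84231750e-04]), 'joint_efforts': array([ 6.54222877e-04, -4.45875657e+01, -3.52236450e+01, -3.42286176e-04,
        4.17447765e-03, -7.74759286e-06]), 'eef_pos': array([ 0.24418773, -0.52003991,  0.23050038]), 'eef_rot': array([-7.69135011e-04,  9.76026318e-01,  2.17651178e-01, -1.63527698e-05]), 'wrist_force': array([-0.51914128,  0.06249357,  0.30519132]), 'torque': array([ 0.02046096, -0.01289627, -0.02345024]), 'grasp_force': 0.0, 'opening': 1.001071659188394}
```

View pics/top0.png

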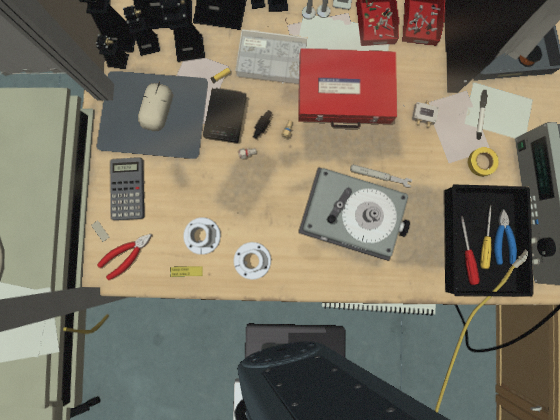

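View pics/side0.png

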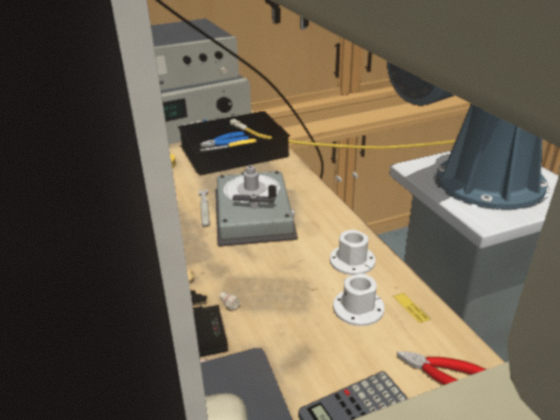

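The top view shows two hubs at about (202,236) and (252,260), and the turntable at about (355,213) with its spindle at (371,214). The wheel is on the right, which is the turntable's -y. The keeper knob is near (346,191). The side view shows the same two hubs at (358,298) and (353,250).

```bash
sed -i "s/^import numpy.*/&\nfrom scipy.spatial.transform import Rotation as R/; s/np.array(c\['rotation'\]).T/R.from_quat(np.roll(c['rotation'],-1)).as_matrix().T/" h.py
cat >> h.py <<'E'
def px(c,X):
    K=np.array([[c['fx'],0,c['cx']],[0,c['fy'],c['cy']],[0,0,1]],float)
    M=R.from_quat(np.roll(c['rotation'],-1)).as_matrix()
    P=(np.atleast_2d(X)-c['xyz'])@M
    return cv2.projectPoints(P,np.zeros(3),np.zeros(3),K,np.array([c['k1'],0,0,0,0.]))[0][:,0]
def circ(p):
    A=np.c_[2*p,np.ones(len(p))]; s=np.linalg.lstsq(A,(p**2).sum(1),rcond=None)[0]; return s[:2],np.sqrt(s[2]+s[:2]@s[:2])
E
python3 - <<'E'
from h import *
c=load('top'); W=cloud(c)
for n,(u,v,r) in dict(a=(202,236,22),b=(252,260,22),t=(355,213,60)).items():
    B=W[v-r:v+r,u-r:u+r].reshape(-1,3); B=B[~np.isnan(B[:,0])]
    print(n,np.histogram(B[:,2],np.arange(-.01,.1,.005)))
    if n!='t':
        N=B[(B[:,2]>.046)]; F=B[(B[:,2]>.004)&(B[:,2]<.014)]
        for q in(N,F):
            ctr,rad=cv2.minEnclosingCircle(q[:,:2].astype(np.float32)*1000); print(len(q),q.mean(0),ctr,rad,q[:,2].mean())
    else:
        D=B[(B[:,2]>.040)&(B[:,2]<.052)]; print('deck',cv2.minAreaRect(D[:,:2].astype(np.float32)*1000))
        S=B[B[:,2]>.085]; print(S,)
c2=load('side');W2=cloud(c2)
B=W2.reshape(-1,3)
for n,(x,y) in dict(a=(0,0)).items(): pass
S=W2[150:200,230:300].reshape(-1,3); S=S[S[:,2]>.075]; print(len(S)); print(np.round(S*1000)[::4])
I=[cv2.resize(c['frame'][160:270,295:415],None,fx=3.3,fy=3.3,interpolation=2),cv2.resize(c['frame'][205:290,175:280],None,fx=4,fy=4,interpolation=2)]
J=np.zeros((365,820,3),np.uint8); J[:363,:396]=I[0]; J[:340,398:818]=I[1]
cv2.imwrite('pics/crop1.png',J[:,:800])
I=[cv2.resize(c2['frame'][160:250,205:305],None,fx=4,fy=4,interpolation=2),cv2.resize(c2['frame'][225:325,320:420],None,fx=4,fy=4,interpolation=2)]
cv2.imwrite('pics/crop2.png',np.hstack([I[0],I[1][:360]]))
E
```

```text
a (array([  2, 465, 571, 456,  85,  17,  15,  12,  14,  16,  13,  47, 207,
         4,   0,   0,   0,   0,   0,   0,   0]), array([-0.01 , -0.005,  0.   ,  0.005,  0.01 ,  0.015,  0.02 ,  0.025,
        0.03 ,  0.035,  0.04 ,  0.045,  0.05 ,  0.055,  0.06 ,  0.065,
        0.07 ,  0.075,  0.08 ,  0.085,  0.09 ,  0.095]))
253 [0.45773263 0.23827711 0.05167747] (458.138916015625, 239.35475158691406) 24.74221420288086 0.051677471802261954
571 [0.45634325 0.23619034 0.00818324] (453.901123046875, 241.06773376464844) 51.677101135253906 0.00818323704897973
b (array([  0, 510, 539, 526,  81,   6,  10,   3,   5,   4,   2,  27, 209,
         6,   0,   0,   0,   0,   0,   0,   0]), array([-0.01 , -0.005,  0.   ,  0.005,  0.01 ,  0.015,  0.02 ,  0.025,
        0.03 ,  0.035,  0.04 ,  0.045,  0.05 ,  0.055,  0.06 ,  0.065,
        0.07 ,  0.075,  0.08 ,  0.085,  0.09 ,  0.095]))
242 [0.40743821 0.12971165 0.05193729] (408.3310852050781, 129.6685333251953) 24.857440948486328 0.05193728710160531
635 [0.40729308 0.12830251 0.00810329] (407.27667236328125, 130.70358276367188) 55.75714111328125 0.008
[... 5437 characters left out ...]
  80.]
 [ 514. -105.   81.]
 [ 507. -101.   82.]
 [ 498. -104.   78.]
 [ 519. -108.   78.]
 [ 513. -102.   80.]
 [ 505. -100.   79.]
 [ 519. -108.   76.]
 [ 513. -101.   78.]
 [ 505. -102.   76.]
 [ 494.  -38.   93.]
 [ 497.  -34.   94.]
 [ 490.  -32.   93.]
 [ 498.  -32.   93.]
 [ 492.  -26.   94.]
 [ 500.  -28.   93.]
 [ 493.  -25.   93.]
 [ 501.  -31.   90.]
 [ 495.  -26.   91.]
 [ 502.  -31.   88.]
 [ 498.  -22.   92.]
 [ 488.  -28.   86.]
 [ 499.  -24.   88.]
 [ 491.  -25.   86.]
 [ 498.  -28.   84.]
 [ 491.  -24.   85.]
 [ 499.  -30.   81.]
 [ 493.  -25.   82.]
 [ 501.  -30.   80.]
 [ 495.  -24.   81.]
 [ 502.  -29.   78.]
 [ 495.  -26.   77.]
 [ 500.  -29.   75.]
 [ 494.  -23.   77.]]
```

View pics/crop1.png

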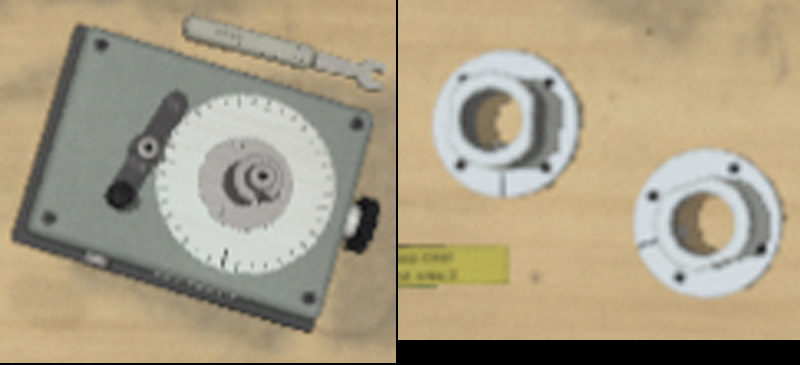

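View pics/crop2.png

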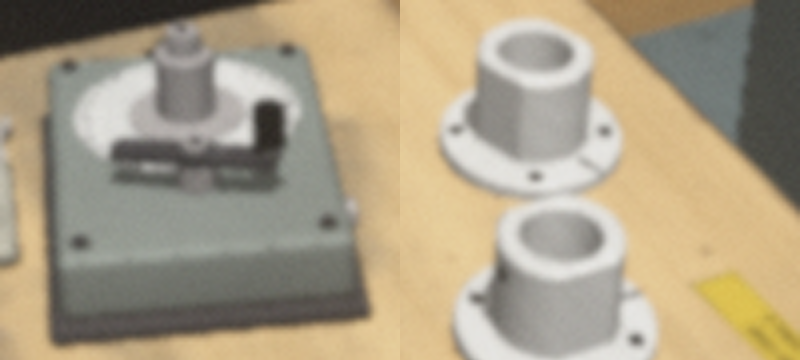

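Crop 1 shows the far hub (a) with its dark line pointing almost straight down at crop (503,185), image pixel (201.3,251.3). The turntable's zero line is at crop (225,260), the keeper knob at (122,194), the pivot at (148,147) and the nose near (175,97). Crop 2 shows the flats on the hubs and the keeper's orientation.

```bash
python3 - <<'E'
from h import *
def ray(c,u,v,z):
    K=np.array([[c['fx'],0,c['cx']],[0,c['fy'],c['cy']],[0,0,1]],float)
    p=cv2.undistortPoints(np.array([[[u,v]]],float),K,np.array([c['k1'],0,0,0,0.]))[0,0]
    d=R.from_quat(np.roll(c['rotation'],-1)).as_matrix()@np.r_[p,1]; return (c['xyz']+d*(z-c['xyz'][2])/d[2])*1000
c=load('top'); s=load('side')
C=lambda x,y:(295+x/3.3-.35,160+y/3.3-.35)
H=lambda x,y:(175+(x-398)/4-.4,205+y/4-.4)
print('line',ray(c,*H(503,175),.008),ray(c,*H(503,196),.008))
print('nose',ray(c,*C(263,176),.094),'zero',ray(c,*C(224,252),.046),ray(c,*C(222,270),.046))
print('knob',ray(c,*C(122,193),.0915),'piv',ray(c,*C(148,147),.0695),'kn',ray(c,*C(176,97),.0655))
print('screws',[ray(c,*C(*q),.045)[:2] for q in((101,44),(357,124),(309,298),(48,218))])
S=lambda x,y:(205+x/4-.4,160+y/4-.4)
H2=lambda x,y:(320+(x-400)/4-.4,225+y/4-.4)
print('side knob',ray(s,*S(268,107),.0915),'nose',ray(s,*S(182,35),.094),'line',ray(s,*H2(625,296),.008),ray(s,*H2(638,291),.008))
print('side screws',[ray(s,*S(*q),.045)[:2] for q in((68,66),(289,49),(329,222),(80,243))])
W=cloud(s); 
for X in((458,239),(408,130)):
  for cam in(c,s):
    W=cloud(cam).reshape(-1,3)*1000; m=(np.hypot(W[:,0]-X[0],W[:,1]-X[1])<35)
    N=W[m&(W[:,2]>47)][:,:2].astype(np.float32); N=N[np.hypot(*(N-np.median(N,0)).T)<32]
    hull=cv2.convexHull(N)[:,0]; print(len(N),circ(hull),N.mean(0))
J=cv2.resize(c['frame'][196:238,345:395],None,fx=14,fy=14,interpolation=cv2.INTER_CUBIC); cv2.imwrite('pics/sp.png',J)
E
```

```text
line [430.30263626 239.5395264    8.        ] [419.03987309 239.07267664   8.        ]
nose [ 507.08283719 -115.13764284   94.        ] zero [ 463.49410039 -101.36849204   46.        ] [ 452.15358916 -100.15614105   46.        ]
knob [495.03101674 -30.72843924  91.5       ] piv [525.91327902 -49.31700084  69.5       ] kn [558.203065   -67.14641326  65.5       ]
screws [array([594.52933831, -22.27614684]), array([ 547.15661199, -186.95325732]), array([ 435.79532167, -155.61939462]), array([482.35374062,   9.84531489])]
side knob [495.03689205 -31.39603516  91.5       ] nose [ 508.81562742 -111.01757206   94.        ] line [425.13925189 237.43142484   8.        ] [418.84227663 236.91997418   8.        ]
side screws [array([ 546.52195512, -191.1718602 ]), array([ 432.95163019, -159.6314806 ]), array([480.3025207 ,   5.18157203]), array([592.62400058, -26.02397223])]
248 (array([458.1339881 , 238.84429288]), np.float64(23.93343526545393)) [457.61847 238.25456]
408 (array([458.26332983, 239.00095549]), np.float64(25.094164884324293)) [459.43777 240.8937 ]
242 (array([407.75871245, 129.87050803]), np.float64(24.07887944277547)) [407.43808 129.71162]
310 (array([407.75638899, 128.22147978]), np.float64(24.767213724087338)) [408.75223 130.74275]
```

View pics/sp.png

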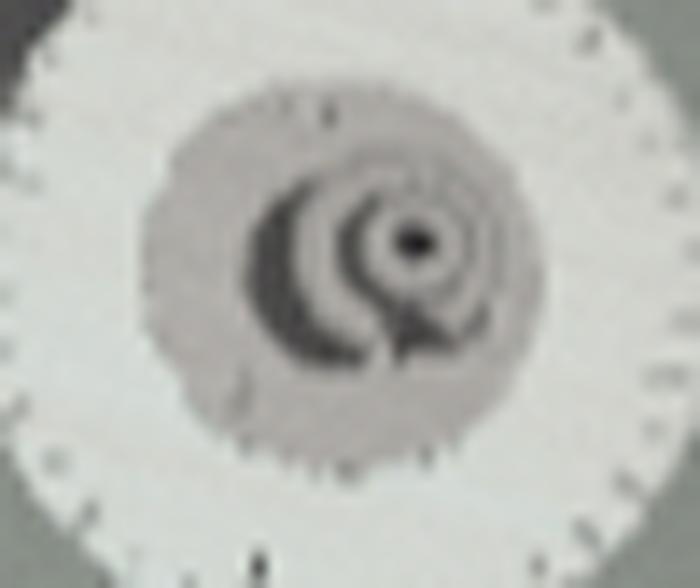

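The keyway appears as the dark notch below and right of the nose, about (445,335) against a journal centre at about (405,248). That puts it at world yaw ≈ π+0.45. Before moving, I'll check for tall obstacles near the path.

```bash
python3 - <<'E'
from h import *
W=np.r_[cloud(load('top')).reshape(-1,3),cloud(load('side')).reshape(-1,3)]
W=W[(W[:,2]>.1)]
b=np.floor(W[:,:2]*10).astype(int)
for x in range(9,-4,-1):
    print(x,[int(W[m,2].max()*1000) if (m:=(b==(x,y)).all(1)).sum()>5 else 0 for y in range(7,-8,-1)])
E
```

```text
9 [0, 0, 0, 179, 148, 166, 0, 0, 0, 0, 0, 213, 0, 0, 0]
8 [0, 0, 550, 313, 203, 203, 0, 0, 0, 0, 0, 375, 0, 0, 0]
7 [586, 578, 547, 542, 0, 0, 0, 0, 0, 0, 402, 405, 0, 0, 0]
6 [0, 476, 139, 138, 0, 0, 0, 0, 0, 0, 0, 0, 136, 0, 0]
5 [0, 139, 139, 137, 0, 0, 0, 0, 0, 0, 0, 0, 242, 335, 242]
4 [0, 146, 156, 138, 0, 0, 0, 0, 0, 0, 0, 0, 262, 281, 243]
3 [0, 0, 158, 356, 0, 0, 0, 0, 632, 0, 0, 0, 236, 240, 0]
2 [0, 0, 146, 142, 0, 0, 464, 609, 617, 0, 0, 0, 277, 300, 0]
1 [0, 104, 139, 137, 0, 0, 0, 0, 0, 0, 0, 0, 0, 0, 0]
0 [0, 106, 106, 0, 0, 0, 0, 182, 182, 0, 0, 0, 0, 0, 0]
-1 [0, 0, 0, 0, 0, 0, 0, 141, 0, 0, 0, 0, 0, 0, 0]
-2 [0, 0, 0, 0, 0, 0, 0, 0, 0, 0, 0, 0, 0, 0, 0]
-3 [0, 0, 0, 0, 0, 0, 0, 0, 0, 0, 0, 0, 0, 0, 0]
```

jog_arm([
  [[0,0,0,0,0,0.146,65],[0,0,0,0,0,0.146,65],[0,0,0,0,0,0.146,65],[10,-35,0,0,0,0,65],[10,-35,0,0,0,0,65],[10,-35,0,0,0,0,65],[10,-35,0,0,0,0,65],[10,-35,0,0,0,0,65],[10,-35,0,0,0,0,65],[10,-35,0,0,0,0,65]],
])

```text
time_s: 1.1
eef_pos: [0.3141, -0.2738, 0.231]
eef_rot: [-0.0, 1.0, 0.0, -0.0]
wrist_force: [0.2, 0.1, -0.3]
opening: 0.762
grasp_force: 0.0
```

jog_arm([
  [[14,-46,0,0,0,0,65],[14,-46,0,0,0,0,65],[14,-46,0,0,0,0,65],[14,-46,0,0,0,0,65],[14,-46,5,0,0,0,65],[14,-46,10,0,0,0,65],[14,-46,15,0,0,0,65],[14,-46,20,0,0,0,65],[14,-46,20,0,0,0,65],[14,-46,20,0,0,0,65]],
])

```text
time_s: 2.1
eef_pos: [0.452, 0.1809, 0.1429]
eef_rot: [0.0, 1.0, 0.001, 0.0]
wrist_force: [0.9, -0.3, 0.6]
opening: 0.759
grasp_force: 0.0
```

jog_arm([
  [[2,-26,0,0,0,0,65],[2,-27,5,0,0,0,65],[0,0,25,0,0,0,65],[0,0,25,0,0,0,65],[0,0,25,0,0,0,65],[0,0,22,0,0,0,65],[0,0,15,0,0,0,65],[0,0,8,0,0,0,65],[0,0,0,0,0,0,65],[0,0,0,0,0,0,65]],
])

```text
time_s: 3.1
eef_pos: [0.4563, 0.2319, 0.0192]
eef_rot: [-0.0, 1.0, 0.0, 0.0]
wrist_force: [-0.3, 0.2, -0.6]
opening: 0.761
grasp_force: 0.0
```

jog_arm([
  [[2,-7,2,0,0,0,65],[0,0,0,0,0,0,65],[0,0,0,0,0,0,40],[0,0,0,0,0,0,40],[0,0,0,0,0,0,40],[0,0,0,0,0,0,40],[0,0,0,0,0,0,40],[0,0,0,0,0,0,40],[0,0,0,0,0,0,40],[0,0,0,0,0,0,40]],
])

```text
time_s: 4.1
eef_pos: [0.4584, 0.239, 0.0174]
eef_rot: [-0.0, 1.0, 0.0, 0.0]
wrist_force: [-0.8, 0.8, 5.1]
opening: 0.507
grasp_force: 62.3
```

jog_arm([
  [[0,0,-8,0,0,0,40],[0,0,-15,0,0,0,40],[0,0,-25,0,0,0,40],[0,0,-30,0,0,0,40],[0,0,-30,0,0,0,40],[2,20,-15,0,0,0,40],[4,30,0,0,0,0,40],[5,35,0,0,0,0,40],[5,35,0,0,0,0,40],[5,35,0,0,0,0,40]],
])

```text
time_s: 5.1
eef_pos: [0.4781, 0.0826, 0.1394]
eef_rot: [-0.0, 1.0, 0.001, -0.001]
wrist_force: [0.6, -0.9, -4.4]
opening: 0.506
grasp_force: 62.0
```

```bash
python3 - <<'E'
from h import *
c=grab('side'); t=grab('top')
cv2.imwrite('pics/hold.png',np.hstack([cv2.resize(c['frame'],(448,336)),cv2.resize(t['frame'][130:300,180:360],(352,336))]))
print(ctrl.get_obs())
E
```

```text
{'time_s': 5.2, 'q': array([-7.79142255e-02,  8.90815575e-02,  1.90979277e+00, -1.65786919e-03,
        1.14327334e+00,  1.49685997e+00]), 'dq': array([0.06399504, 0.00436177, 0.00414259, 0.04487663, 0.01037664,
       0.06243607]), 'joint_efforts': array([-1.34125818e+00, -3.74285638e+01, -3.27715266e+01, -3.62030743e-01,
       -2.14983331e-02, -6.27168361e-01]), 'eef_pos': array([0.47908981, 0.08027226, 0.13959717]), 'eef_rot': array([ 7.31008877e-04,  9.99998324e-01, -1.64503407e-03, -3.33917371e-04]), 'wrist_force': array([ 0.82836961,  0.13395671, -3.66487414]), 'torque': array([0.02968371, 0.07224121, 0.02123516]), 'grasp_force': 62.65092819929123, 'opening': 0.5061187527391511}
```

View pics/hold.png

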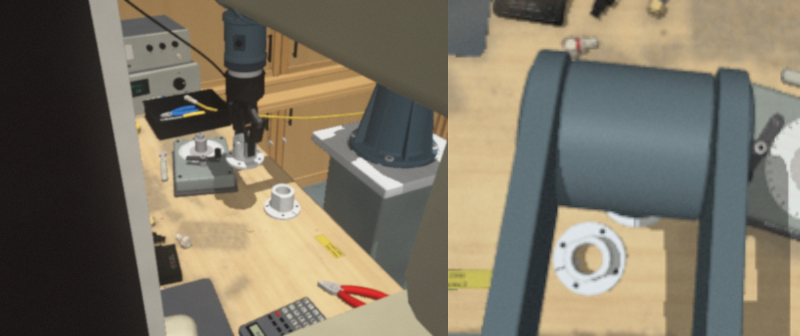

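The hub is held square (opening 44 mm) and clear of everything, with its underside at about 122 mm. Next I'll move over the spindle and rotate to the estimated keyway yaw.

jog_arm([
  [[5,33,0,0,0,0,40],[5,33,0,0,0,0,40],[5,33,0,0,0,0,40],[5,33,0,0,0,0,40],[4,32,0,0,0,0,40],[4,28,0,0,0,0,40],[0,0,0,0,0,-0.14,40],[0,0,0,0,0,-0.14,40],[0,0,0,0,0,-0.14,40],[0,0,0,0,0,0,40]],
])

```text
time_s: 6.2
eef_pos: [0.5065, -0.1074, 0.1392]
eef_rot: [-0.001, 0.978, 0.209, -0.001]
wrist_force: [-0.4, -0.7, -4.4]
opening: 0.51
grasp_force: 63.5
```

```bash
cat > st.py <<'E'
from h import *
import sys
o=ctrl.get_obs(); p=o['eef_pos']*1000
M=R.from_quat(np.roll(o['eef_rot'],-1)).as_matrix(); print('t',o['time_s'],'pos',p.round(2),'yaw',np.arctan2(M[1,0],M[0,0]).round(4),'F',o['wrist_force'].round(1),'T',o['torque'].round(2),'open',o['opening']*85.4)
if len(sys.argv)>1:
    d=np.array([float(a) for a in sys.argv[1:4]])-p; print('tool shift',(d@M).round(2))
E
python3 st.py 507.2 -115.1 100
```

```text
t 6.2 pos [ 506.54 -107.44  139.22] yaw 0.422 F [-0.4 -0.7 -4.4] T [ 0.03 -0.01 -0.01] open 43.53175217120018
tool shift [-2.5   7.31 39.21]
```

jog_arm([
  [[-1,4,0,0,0,0,40],[-1.5,3.3,0,0,0,0,40],[0,0,8,0,0,0,40],[0,0,8,0,0,0,40],[0,0,8,0,0,0,40],[0,0,6,0,0,0,40],[0,0,4,0,0,0,40],[0,0,2,0,0,0,40],[0,0,2,0,0,0,40],[0,0,0,0,0,0,40]],
])

```text
time_s: 7.2
eef_pos: [0.5079, -0.1159, 0.1017]
eef_rot: [-0.0, 0.978, 0.209, -0.0]
wrist_force: [0.8, 0.3, -2.8]
opening: 0.506
grasp_force: 63.5
```

```bash
python3 st.py 507.2 -115.1 97
```

```text
t 7.2 pos [ 507.93 -115.85  101.73] yaw 0.4208 F [ 0.8  0.3 -2.8] T [ 0.01 -0.02 -0.01] open 43.21291410950741
tool shift [-0.36 -0.98  4.73]
```

jog_arm([
  [[0,-1,1,0,0,0,40],[0,0,1,0,0,0,40],[0,0,1,0,0,0,40],[0,0,1,0,0,0,40],[0,0,1,0,0,0,40],[0,0,0,0,0,0,40],[0,0,0,0,0,0,40],[0,0,0,0,0,0,40],[0,0,0,0,0,0,40],[0,0,0,0,0,0,40]],
])

```text
time_s: 8.2
eef_pos: [0.5075, -0.1149, 0.0968]
eef_rot: [0.0, 0.978, 0.209, 0.0]
wrist_force: [-0.7, -0.5, -3.2]
opening: 0.51
grasp_force: 63.5
```

```bash
python3 st.py 507.2 -115.1 82
```

```text
t 8.2 pos [ 507.54 -114.95   96.84] yaw 0.4208 F [-0.7 -0.5 -3.2] T [ 0.    0.   -0.02] open 43.59098236614537
tool shift [-0.38 -0.   14.84]
```

jog_arm([
  [[0,0,1,0,0,0,40],[0,0,1,0,0,0,40],[0,0,1,0,0,0,40],[0,0,1,0,0,0,40],[0,0,0,0,0,0,40],[0,0,1,0,0,0,40],[0,0,1,0,0,0,40],[0,0,1,0,0,0,40],[0,0,0,0,0,0,40],[0,0,0,0,0,0,40]],
])

```text
time_s: 9.2
eef_pos: [0.5075, -0.1149, 0.0897]
eef_rot: [-0.0, 0.978, 0.209, -0.0]
wrist_force: [0.5, -0.2, -4.4]
opening: 0.506
grasp_force: 63.5
```

```bash
python3 st.py 507.2 -115.1 82
```

```text
t 9.2 pos [ 507.46 -114.91   89.74] yaw 0.4208 F [ 0.5 -0.2 -4.4] T [ 0.03 -0.01  0.01] open 43.216484869642706
tool shift [-0.31  0.07  7.74]
```

jog_arm([
  [[0,0,2,0,0,0,40],[0,0,2,0,0,0,40],[0,0,2,0,0,0,40],[0,0,1,0,0,0,40],[0,0,1,0,0,0,40],[0,0,1,0,0,0,40],[0,0,0.5,0,0,0,40],[0,0,0.5,0,0,0,40],[0,0,0,0,0,0,40],[0,0,0,0,0,0,40]],
])

```text
time_s: 10.2
eef_pos: [0.5075, -0.1149, 0.0798]
eef_rot: [0.0, 0.978, 0.209, 0.0]
wrist_force: [-0.4, 0.1, -4.0]
opening: 0.51
grasp_force: 63.5
```

```bash
python3 st.py 507.2 -115.1 79
```

```text
t 10.2 pos [ 507.52 -114.95   79.83] yaw 0.4207 F [-0.4  0.1 -4. ] T [ 0.01 -0.01  0.03] open 43.533099531007274
tool shift [-0.35  0.01  0.83]
```

jog_arm([
  [[0,0,0.5,0,0,0,40],[0,0,0,0,0,0,40],[0,0,0.5,0,0,0,40],[0,0,0,0,0,0,40],[0,0,0.4,0,0,0,40],[0,0,0,0,0,0,40],[0,0,0,0,0,0,40],[0,0,0,0,0,0,40],[0,0,0,0,0,0,40],[0,0,0,0,0,0,40]],
])

```text
time_s: 11.2
eef_pos: [0.5076, -0.115, 0.0785]
eef_rot: [0.0, 0.978, 0.209, 0.0]
wrist_force: [-1.3, -0.2, 2.0]
opening: 0.505
grasp_force: 63.8
```

```bash
python3 st.py 507.2 -115.1 79
```

```text
t 11.2 pos [ 507.61 -115.02   78.55] yaw 0.4208 F [-1.3 -0.2  2. ] T [ 0.    0.17 -0.03] open 43.10474669176147
tool shift [-0.41 -0.1  -0.45]
```

Light contact at the tab height (about 6 N). I'll sweep slightly to increasing yaw first.

jog_arm([
  [[0,0,0,0,0,-0.02,40],[0,0,0,0,0,-0.02,40],[0,0,0,0,0,-0.02,40],[0,0,0,0,0,0,40],[0,0,0,0,0,0,40],[0,0,0,0,0,0,40],[0,0,0,0,0,0,40],[0,0,0,0,0,0,40],[0,0,0,0,0,0,40],[0,0,0,0,0,0,40]],
])

```text
time_s: 12.2
eef_pos: [0.5073, -0.1147, 0.0783]
eef_rot: [-0.0, 0.971, 0.238, -0.0]
wrist_force: [-3.8, 3.5, 4.8]
opening: 0.505
grasp_force: 64.3
```

```bash
python3 st.py 507.2 -115.1 79
```

```text
t 12.2 pos [ 507.34 -114.73   78.34] yaw 0.4807 F [-3.8  3.5  4.8] T [ 0.54  0.63 -0.11] open 43.11404723204746
tool shift [-0.29  0.26 -0.66]
```

jog_arm([
  [[0,0,0,0,0,0.03,40],[0,0,0,0,0,0.03,40],[0,0,0,0,0,0.02,40],[0,0,0,0,0,0.02,40],[0,0,0,0,0,0.02,40],[0,0,0,0,0,0,40],[0,0,0,0,0,0,40],[0,0,0,0,0,0,40],[0,0,0,0,0,0,40],[0,0,0,0,0,0,40]],
])

```text
time_s: 13.2
eef_pos: [0.5068, -0.1144, 0.0777]
eef_rot: [-0.001, 0.984, 0.179, -0.001]
wrist_force: [0.3, -0.5, -2.8]
opening: 0.506
grasp_force: 63.7
```

```bash
python3 st.py 507.2 -115.1 79
```

```text
t 13.2 pos [ 506.83 -114.36   77.72] yaw 0.3608 F [ 0.3 -0.5 -2.8] T [-0.06 -0.05  0.03] open 43.2400532301492
tool shift [ 0.08  0.82 -1.28]
```

Force dropped away, so the tab is in the keyway. I'll descend gently.

jog_arm([
  [[0,0,0.5,0,0,0,40],[0,0,0.5,0,0,0,40],[0,0,0.5,0,0,0,40],[0,0,0.5,0,0,0,40],[0,0,0.5,0,0,0,40],[0,0,0.5,0,0,0,40],[0,0,0,0,0,0,40],[0,0,0,0,0,0,40],[0,0,0,0,0,0,40],[0,0,0,0,0,0,40]],
])

```text
time_s: 14.2
eef_pos: [0.507, -0.1144, 0.0751]
eef_rot: [-0.001, 0.984, 0.179, -0.0]
wrist_force: [-2.1, 4.8, -2.7]
opening: 0.504
grasp_force: 63.7
```

```bash
python3 st.py 507.2 -115.1 79
```

```text
t 14.2 pos [ 507.05 -114.36   75.09] yaw 0.3608 F [-2.1  4.8 -2.7] T [ 0.81  0.3  -0.09] open 43.07471381449615
tool shift [-0.12  0.74 -3.91]
```

jog_arm([
  [[0,-0.2,0,0,0,0.02,40],[0,0,0,0,0,0.02,40],[0,0,0,0,0,0,40],[0,0,0.5,0,0,0,40],[0,0,0.5,0,0,0,40],[0,0,0.5,0,0,0,40],[0,0,0.5,0,0,0,40],[0,0,0,0,0,0,40],[0,0,0,0,0,0,40],[0,0,0,0,0,0,40]],
])

```text
time_s: 15.2
eef_pos: [0.5074, -0.1146, 0.0733]
eef_rot: [-0.0, 0.987, 0.16, -0.0]
wrist_force: [-1.9, 4.3, -1.7]
opening: 0.508
grasp_force: 63.6
```

```bash
python3 st.py 507.2 -115.1 79
```

```text
t 15.2 pos [ 507.42 -114.65   73.33] yaw 0.3208 F [-1.9  4.3 -1.7] T [ 0.72  0.29 -0.1 ] open 43.35161569173683
tool shift [-0.35  0.36 -5.67]
```

jog_arm([
  [[0,-0.3,0,0,0,0.02,40],[0,-0.3,0,0,0,0.02,40],[0,0,0,0,0,0.02,40],[0,0,0.5,0,0,0,40],[0,0,0.5,0,0,0,40],[0,0,0.5,0,0,0,40],[0,0,0.5,0,0,0,40],[0,0,0,0,0,0,40],[0,0,0,0,0,0,40],[0,0,0,0,0,0,40]],
])

```text
time_s: 16.2
eef_pos: [0.5072, -0.1143, 0.0714]
eef_rot: [0.0, 0.992, 0.13, -0.0]
wrist_force: [-0.3, -0.6, -4.4]
opening: 0.505
grasp_force: 63.5
```

```bash
python3 st.py 507.2 -115.1 79
```

```text
t 16.2 pos [ 507.23 -114.26   71.36] yaw 0.2608 F [-0.3 -0.6 -4.4] T [-0.14 -0.01 -0.05] open 43.11064044847733
tool shift [-0.25  0.8  -7.64]
```

jog_arm([
  [[0,0,1,0,0,0,40],[0,0,1,0,0,0,40],[0,0,1,0,0,0,40],[0,0,0.5,0,0,0,40],[0,0,0.5,0,0,0,40],[0,0,0.5,0,0,0,40],[0,0,0.5,0,0,0,40],[0,0,0,0,0,0,40],[0,0,0,0,0,0,40],[0,0,0,0,0,0,40]],
])

```text
time_s: 17.2
eef_pos: [0.5073, -0.1143, 0.0664]
eef_rot: [0.0, 0.992, 0.13, 0.0]
wrist_force: [1.4, -0.7, -4.1]
opening: 0.502
grasp_force: 63.5
```

```bash
python3 st.py 507.2 -115.1 79
```

```text
t 17.2 pos [ 507.31 -114.28   66.39] yaw 0.2608 F [ 1.4 -0.7 -4.1] T [-0.37 -0.09 -0.  ] open 42.91291066717202
tool shift [ -0.32   0.76 -12.61]
```

jog_arm([
  [[0,0,0.4,0,0,0,40],[0,0,0,0,0,0,40],[0,0,0.4,0,0,0,40],[0,0,0,0,0,0,40],[0,0,0.3,0,0,0,40],[0,0,0,0,0,0,40],[0,0,0.3,0,0,0,40],[0,0,0,0,0,0,40],[0,0,0,0,0,0,40],[0,0,0,0,0,0,40]],
])

```text
time_s: 18.2
eef_pos: [0.5074, -0.1143, 0.0654]
eef_rot: [0.0, 0.992, 0.13, 0.0]
wrist_force: [-3.0, -1.5, 6.5]
opening: 0.507
grasp_force: 64.2
```

```bash
python3 st.py 507.2 -115.1 79
```

```text
t 18.2 pos [ 507.37 -114.27   65.36] yaw 0.2608 F [-3.  -1.5  6.5] T [-0.26  0.4   0.02] open 43.29152433075978
tool shift [ -0.37   0.76 -13.64]
```

Contact is at z = 65.4, exactly the expected home height. Releasing and lifting off.

jog_arm([
  [[0,0,0,0,0,0,60],[0,0,0,0,0,0,60],[0,0,0,0,0,0,60],[0,0,0,0,0,0,60],[0,0,-5,0,0,0,60],[0,0,-15,0,0,0,60],[0,0,-25,0,0,0,60],[0,0,-25,0,0,0,60],[0,0,-15,0,0,0,60],[0,0,0,0,0,0,60]],
])

```text
time_s: 19.2
eef_pos: [0.509, -0.1149, 0.1528]
eef_rot: [0.001, 0.992, 0.13, 0.002]
wrist_force: [-0.1, -0.1, 0.8]
opening: 0.704
grasp_force: 0.0
```

jog_arm([
  [[3,-27,0,0,0,0,22],[3,-28,0,0,0,0,22],[3,-28,0,0,0,0,22],[0,0,0,0,0,-0.146,22],[0,0,0,0,0,-0.146,22],[0,0,0,0,0,-0.146,22],[0,0,0,0,0,-0.146,22],[0,0,0,0,0,-0.146,22],[0,0,0,0,0,-0.146,22],[0,0,0,0,0,-0.146,22]],
])

```text
time_s: 20.2
eef_pos: [0.4939, -0.0314, 0.1489]
eef_rot: [-0.001, 0.799, 0.601, -0.0]
wrist_force: [-0.6, 0.9, 0.9]
opening: 0.256
grasp_force: 0.0
```

jog_arm([
  [[0,0,0,0,0,-0.146,22],[0,0,0,0,0,-0.146,22],[0,0,0,0,0,-0.146,22],[0,0,0,0,0,-0.146,22],[0,0,0,0,0,-0.146,22],[0,0,0,0,0,-0.146,22],[0,0,0,0,0,-0.146,22],[0,0,0,0,0,-0.146,22],[0,0,0,0,0,-0.146,22],[0,0,0,0,0,0,22]],
])

```text
time_s: 21.2
eef_pos: [0.4939, -0.0314, 0.149]
eef_rot: [-0.001, 0.268, 0.963, 0.0]
wrist_force: [0.2, 0.4, 0.5]
opening: 0.256
grasp_force: 0.0
```

```bash
python3 st.py 495 -31 100
python3 - <<'E'
from h import *
t=grab('top'); s=grab('side')
cv2.imwrite('pics/seat.png',np.hstack([cv2.resize(s['frame'][140:250,195:315],(440,400)),cv2.resize(t['frame'][150:270,300:408],(360,400))]))
W=cloud(s).reshape(-1,3)*1000
m=np.hypot(W[:,0]-507.3,W[:,1]+114.5)
a=W[(m<26)&(W[:,2]>80)]; b=W[(m>27)&(m<40)&(W[:,2]>50)&(W[:,2]<80)]
print(len(a),np.percentile(a[:,2],[50,75,90]),len(b),b[:,2].mean() if len(b) else 0)
E
```

```text
t 21.2 pos [493.93 -31.45 148.99] yaw 2.5981 F [0.2 0.4 0.5] T [-0.01  0.02 -0.01] open 21.88299020592375
tool shift [-0.76  0.95 48.99]
420 [ 95.40579327  99.75786502 101.13004562] 260 56.667452010012724
```

View pics/seat.png

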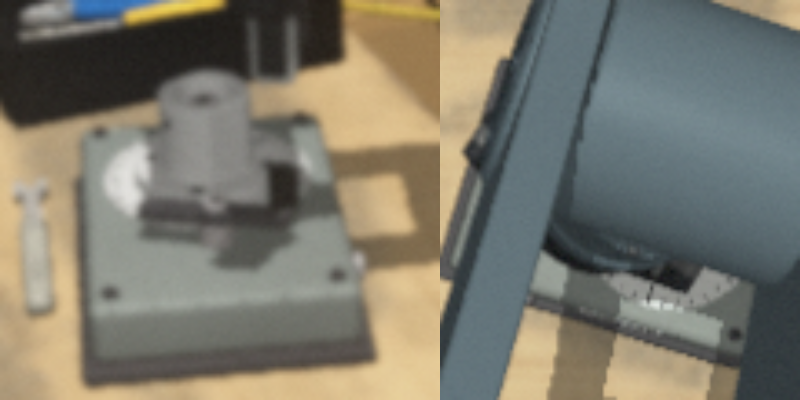

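The side view shows the hub seated (top ≈ 100 mm, flange ≈ 56.7 mm), with the keeper still parked in front of it. Next I'll lower the fingers around the knob.

jog_arm([
  [[-1,1,10,0,0,0,22],[0,0,15,0,0,0,22],[0,0,15,0,0,0,22],[0,0,10,0,0,0,22],[0,0,5,0,0,0,22],[0,0,5,0,0,0,22],[0,0,5,0,0,0,22],[0,0,5,0,0,0,22],[0,0,5,0,0,0,22],[0,0,0,0,0,0,22]],
])

```text
time_s: 22.3
eef_pos: [0.4955, -0.0312, 0.0744]
eef_rot: [-0.001, 0.269, 0.963, 0.0]
wrist_force: [-0.9, -0.2, -1.1]
opening: 0.259
grasp_force: 0.0
```

```bash
python3 st.py 495 -31 75
python3 -c "
import numpy as np
# chord per 0.13 rad step in tool frame: x=radial-ish,y=tangent
a=2.60;d=.1315
p=np.array([526.2,-49.2])
for k in range(10):
    f=lambda a:p+36*np.array([np.cos(a),np.sin(a)])
    v=f(a-d)-f(a); x=np.array([np.cos(a),np.sin(a)]); y=np.array([np.sin(a),-np.cos(a)])
    print(f(a).round(1),v@x,v@y); a-=d
"
```

```text
t 22.3 pos [495.47 -31.2   74.38] yaw 2.5967 F [-0.9 -0.2 -1.1] T [0.01 0.04 0.01] open 22.14458317730279
tool shift [ 0.51 -0.07 -0.62]
[495.4 -30.6] -0.3108122255931619 4.720368206308696
[498.1 -26.8] -0.3108122255931781 4.720368206308699
[501.2 -23.3] -0.3108122255931772 4.7203682063087
[504.9 -20.2] -0.3108122255931522 4.720368206308673
[508.8 -17.7] -0.31081222559318467 4.720368206308717
[513.1 -15.7] -0.3108122255931743 4.720368206308727
[517.6 -14.2] -0.31081222559316346 4.720368206308676
[522.3 -13.4] -0.31081222559317634 4.720368206308711
[527.  -13.2] -0.310812225593163 4.720368206308657
[531.7 -13.6] -0.3108122255931732 4.720368206308696
```

jog_arm([
  [[-0.1,2.9,0,0,0,0.08,22],[-0.1,2.9,0,0,0,0.08,22],[-0.1,2.9,0,0,0,0.08,22],[-0.1,2.9,0,0,0,0.08,22],[-0.1,2.9,0,0,0,0.08,22],[-0.1,2.9,0,0,0,0.08,22],[-0.1,2.9,0,0,0,0.08,22],[-0.1,2.9,0,0,0,0.08,22],[0,0,0,0,0,0,22],[0,0,0,0,0,0,22]],
])

```text
time_s: 23.3
eef_pos: [0.5133, -0.0164, 0.0751]
eef_rot: [0.0, 0.557, 0.83, 0.0]
wrist_force: [0.2, -0.9, 0.1]
opening: 0.256
grasp_force: 0.0
```

```bash
python3 st.py 513.4 -15.5 75
```

```text
t 23.3 pos [513.3  -16.38  75.12] yaw 1.9589 F [ 0.2 -0.9  0.1] T [-0.    0.   -0.01] open 21.899967993389524
tool shift [0.78 0.42 0.12]
```

jog_arm([
  [[0.7,2.9,0,0,0,0.08,22],[-0.1,2.9,0,0,0,0.08,22],[-0.1,2.9,0,0,0,0.08,22],[-0.1,2.9,0,0,0,0.08,22],[-0.1,2.9,0,0,0,0.08,22],[-0.1,2.9,0,0,0,0.08,22],[-0.1,2.9,0,0,0,0.08,22],[-0.1,2.9,0,0,0,0.08,22],[0,1.5,0,0,0,0.04,22],[0,0,0,0,0,0,22]],
])

```text
time_s: 24.3
eef_pos: [0.5367, -0.0145, 0.0749]
eef_rot: [-0.0, 0.803, 0.596, -0.0]
wrist_force: [-1.6, -1.3, 1.1]
opening: 0.258
grasp_force: 0.6
```

```bash
python3 st.py 536.7 -14.7 75
```

```text
t 24.3 pos [536.74 -14.46  74.87] yaw 1.278 F [-1.6 -1.3  1.1] T [-0.12  0.23 -0.03] open 22.0194331779928
tool shift [-0.24  0.03 -0.13]
```

Now I'll push on to the stop in small steps.

jog_arm([
  [[0,1,0,0,0,0,22],[0,0.5,0,0,0,0,22],[0,0.5,0,0,0,0,22],[0,0.5,0,0,0,0,22],[0,0,0,0,0,0,22],[0,0,0,0,0,0,22],[0,0,0,0,0,0,22],[0,0,0,0,0,0,22],[0,0,0,0,0,0,22],[0,0,0,0,0,0,22]],
])

```text
time_s: 25.3
eef_pos: [0.5395, -0.0152, 0.075]
eef_rot: [0.0, 0.803, 0.596, 0.0]
wrist_force: [-0.7, 2.5, -0.2]
opening: 0.257
grasp_force: 1.0
```

```bash
python3 st.py 536.7 -14.7 75
```

```text
t 25.3 pos [539.51 -15.16  74.97] yaw 1.2769 F [-0.7  2.5 -0.2] T [0.33 0.24 0.01] open 21.982084044756355
tool shift [-0.38 -2.82 -0.03]
```

jog_arm([
  [[0,0.5,0,0,0,0,22],[0,0.5,0,0,0,0,22],[0,0,0,0,0,0,22],[0,0.4,0,0,0,0,22],[0,0,0,0,0,0,22],[0,0,0,0,0,0,22],[0,0,0,0,0,0,22],[0,0,0,0,0,0,22],[0,0,0,0,0,0,22],[0,0,0,0,0,0,22]],
])

```text
time_s: 26.3
eef_pos: [0.5397, -0.0152, 0.0748]
eef_rot: [-0.001, 0.803, 0.596, -0.001]
wrist_force: [-5.8, 3.9, 3.2]
opening: 0.256
grasp_force: 3.3
```

```bash
python3 st.py 536.7 -14.7 75
```

```text
t 26.3 pos [539.73 -15.17  74.82] yaw 1.2769 F [-5.8  3.9  3.2] T [ 0.57  1.03 -0.04] open 21.894098027408816
tool shift [-0.42 -3.03 -0.18]
```

The keeper is at its stop. I'll back off so no finger touches, lift and clear away.

jog_arm([
  [[0,-2,0,0,0,0,22],[0,-0.8,0,0,0,0,22],[0,0,0,0,0,0,22],[0,0,-8,0,0,0,22],[0,0,-20,0,0,0,22],[0,0,-30,0,0,0,22],[0,0,-40,0,0,0,22],[0,0,-40,0,0,0,22],[20,-20,0,0,0,0,22],[30,-30,0,0,0,0,22]],
])

```text
time_s: 27.3
eef_pos: [0.5067, 0.0465, 0.2158]
eef_rot: [0.002, 0.804, 0.595, 0.002]
wrist_force: [0.5, 1.6, -0.1]
opening: 0.259
grasp_force: 0.0
```

jog_arm([
  [[30,-35,0,0,0,0,22],[30,-35,0,0,0,0,22],[30,-35,0,0,0,0,22],[30,-35,0,0,0,0,22],[20,-20,0,0,0,0,22],[0,0,0,0,0,0,22],[0,0,0,0,0,0,22],[0,0,0,0,0,0,22],[0,0,0,0,0,0,22],[0,0,0,0,0,0,22]],
])

```text
time_s: 28.3
eef_pos: [0.3928, 0.2271, 0.213]
eef_rot: [0.0, 0.804, 0.595, -0.0]
wrist_force: [0.3, 0.3, 0.5]
opening: 0.259
grasp_force: 0.0
```

```bash
python3 st.py
python3 - <<'E'
from h import *
t=grab('top'); s=grab('side')
cv2.imwrite('pics/end.png',np.hstack([cv2.resize(s['frame'][140:250,195:315],(440,400)),cv2.resize(t['frame'][150:270,300:408],(360,400))]))
E
```

```text
t 28.3 pos [392.82 227.14 212.99] yaw 1.275 F [0.3 0.3 0.5] T [ 0.   -0.01 -0.02] open 22.12980093039794
```

View pics/end.png

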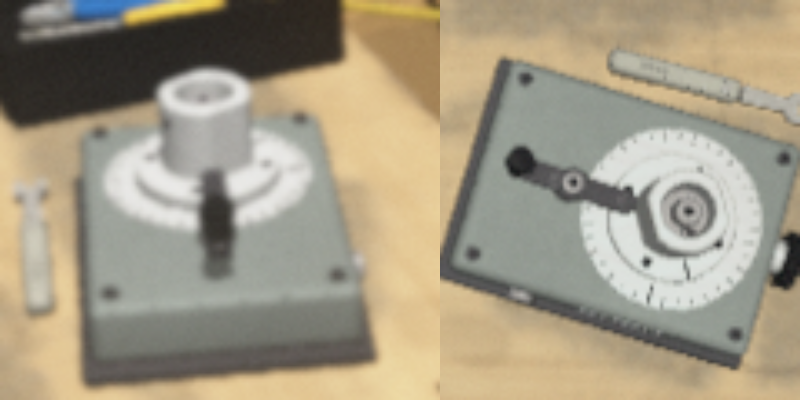

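The hub sits flat on its seat (top view about (688,210)). The keeper lies over its flange, with the nose at (632,200) and the knob at (520,160), and the robot is clear. The wrench still lies where it was.

```bash
python3 -c "
from bench import ctrl
print(ctrl.hand_in())"
```

```text
the job is handed in; nothing more can be done
None
```

The hub is home on the spindle with its tab in the keyway, the keeper is swung to its stop over the flange, the robot is clear, and the job was handed in at about 28 s of the 67 s allowed; no verdict came back.

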